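Prick-mark a rosewood shim through a tilted guide

TASK

From the rack in the open tool chest take the spring marking punch (the one with the flat mushroom button on a thin stem), put its nose through the hole of the tilted marking jig until its collar sits fully home on the guide block, and let go. Then press its button gently down to its stop to mark the shim, let it spring back, and leave the punch standing in the guide. Do not force anything, change the tilt of the guide or disturb the other tools.

Things in the scene. Friction and masses are not known exactly. Their poses are not given: they have to be found in the camera images.
- marker: Steel spring marking punch standing nose down in a rack hole, some play. 106 mm long, 0.15 kg. Origin at nose end, z towards the button. Going up: nose 12 mm diameter to 34 mm (first 4 mm tapered to 10 mm), collar 24 mm diameter to 39 mm, cylindrical grip 18 mm diameter to 89 mm (take it here), thin 8 mm stem, flat round button 26 mm diameter from 99 to 106 mm.
- marker_head (a joint): Travel of the punch's spring button into the punch: 0 up, 0.008 m (8 mm) at its stop; the spring pushes back with 3 N at first and 9 N at the stop.
- marker_shoulder (a point): Point on the punch's axis at the underside of its collar, 34 mm above the nose's end; axes as the punch.
- marker_top (a point): Centre of the flat top of the punch's button, moving with it; axes as the punch.
- jig: Marking jig, fixed: grey base plate 130 x 120 x 12 mm with two upright cheeks 78 mm tall (40 mm wide in x, outer faces at y = +-40 mm, pivot bolt heads out to +-50 mm) holding the tilting head between them. Origin at the centre of its underside; the head pivots on the jig's y axis 70 mm above the origin.
- swivel (a joint): Tilt of the head from upright, rad; it leans towards the jig's -x side by this angle and is held by a stiff friction pivot.
- guide_mouth (a point): Centre of the guide hole's mouth on the top face of the aluminium guide block (50 x 44 x 30 mm thick), 30 mm from the pivot along the tilted axis. z points out of the hole along its axis. The hole is 13.5 mm in diameter, right through, with a 1 mm chamfer; a rosewood shim is clamped 12 mm below the block.
- chest: Open wooden tool chest, fixed, 200 x 360 x 52 mm, its shallow lid (26 mm high) folded out flat on its +x side. Origin at the centre of the chest's underside. The rack is a block along y at x = -55 mm, its top 60 mm above the origin, with three holes at y = -75, 0, +75 mm.
- drift: Plain drift in another rack hole: same nose and collar, 16 mm shank, ball top, 106 mm long. Leave it. Origin at the nose's end.
- awl: Wooden-handled awl in another rack hole: same nose and collar, pear-shaped handle, 100 mm long. Leave it. Origin at the nose's end.
- hammer: Brass tuning hammer, 200 mm long, lying on the chest floor. Leave it.
- burnisher: Polished stone burnisher, 48 mm wide, 50 mm tall, standing in the chest lid. Leave it.
- shim0: Loose rosewood shim 28 x 80 x 10 mm in the chest lid. Leave it.
- shim1: Another such shim in the chest lid. Leave it.
- drill: Red-handled hand drill, 275 mm long, lying on the step between the robot and the jig. Leave it.
There are look-alikes about, which are no part of the job. What is shaped like the marker but pink is not meant.

How it is judged (in metres and radians):
On the way, in this order (a step that is already met when the one before it is completed fails the run):
1. the punch is fully home in the guide, its collar on the block, the button still up and the gripper off it (distance between marker_shoulder and guide_mouth below 0.005 m and z of marker_shoulder in the frame of guide_mouth below 0.0035 m and angle between the z axis of marker and the z axis of guide_mouth, either way round below 0.12 rad and value of joint marker_head below 0.002 m and contact force between the fingers and marker below 0.2 N), for 0.2 s.
2. the button is pressed to its stop with the punch home (distance between marker_shoulder and guide_mouth below 0.005 m and z of marker_shoulder in the frame of guide_mouth below 0.0035 m and angle between the z axis of marker and the z axis of guide_mouth, either way round below 0.12 rad and value of joint marker_head above 0.0068 m), for 0.05 s.
At the end, for the whole second after the job is handed in: The punch rests in the guide, its collar within 3.5 mm of the block's face (centre within 5 mm of the mouth's) and its axis within 0.12 rad of the hole's; the button has been pressed at least 6.8 mm and is up again (under 2 mm); the mouth of the guide is within 5 mm of where it began (distance between marker_shoulder and guide_mouth below 0.005 m and z of marker_shoulder in the frame of guide_mouth below 0.0035 m and angle between the z axis of marker and the z axis of guide_mouth, either way round below 0.12 rad and value of joint marker_head below 0.002 m and distance of guide_mouth from where it was at the start of the episode below 0.005 m and linear speed of marker below 0.02 m/s); the robot touches nothing.
It fails at once if the punch is forced against the jig with more than 45 N (contact force between marker and jig above 45 N).
It fails at once if the guide's tilt is changed (its mouth moves more than 6 mm) (distance of guide_mouth from where it was at the start of the episode above 0.006 m).
It fails at once if another tool or loose shim is moved more than 30 mm (distance of any of drift, awl, hammer, burnisher, shim0, shim1, drill from where it was at the start of the episode above 0.03 m).
It also fails if it takes over 51 s, if anything falls off the work surface, if the arm or the gripper's body presses on something with over 40 N, if the wrist force passes 120 N, or if a joint passes its speed limit or range.

ROBOT

A 6-joint arm with a two-finger parallel gripper is mounted at the origin on the work surface. World frame = base frame: x ahead of the robot, y to its left, z up, the work surface at z = 0. Lengths are in mm, angles in rad, forces in N, time in s.
With the tool pointing down it reaches from about 425 to 925 mm from the base axis. Payload 12.5 kg.
Tool frame: the origin (TCP) lies on the centre line of the jaws, within the pads' length; the fingertips stand arm.tip_extent ahead of it and the grasp point (between the pads) is the TCP (arm.tip_extent is the distance from the TCP to the fingertips, in mm); z points along the fingers, y is the line along which they close (so a half turn about z gives the same grasp; the last joint's range is limited). The gripper opens to 85 mm and grips with 20 to 120 N. Pads are 22 mm wide; open, the fingers measure 114 mm over their backs; the gripper's body (76 mm by 85 mm) begins 54 mm behind the grasp point. The pads swing forward as they close: fully open they stand 13 mm farther back than shut.
Start: joints at [-1.283, 0.491, 1.559, -0, 1.092, -0.106], TCP at [239.836, -577.167, 250.327] pointing down, gripper open.
Joint ranges: [-3.1, 3.1], [-0.84, 2.19], [0.05, 2.79], [-1.13, 4.28], [0.06, 2.93], [-2.69, 2.69]. Speed limits (rad/s): [2.22, 2.22, 2.79, 3.14, 3.14, 3.14].

INTERFACE

Orientations are given as a unit quaternion [x, y, z, w].
In Python, from workcell import arm gives the robot as it stands.
- The arm moves only by the tool arm_command, never from a script. Its argument "motion" is a list that holds one entry, the list of rows, each a list of 4 numbers: the shift along the world's x, y, z in units of 30 mm (1.0 is 30 mm), then the turn about the world's z in units of 6 degrees (1.0 is 6 degrees). A call has 1 to 20 rows; each row is the pose to reach, as a shift and turn from the pose commanded when the call began; what a row does not reach only later rows make up. A row lasts 1/8 s, in which the tool goes at most 62.5 mm and 10.7 degrees, less where a joint would pass 70% of its speed; a pose out of reach is approached as far as the arm can. A call with a gripper value outside its range is refused whole. "jaw" is the finger opening in mm, from 0 to 85.4, set as the call begins (left out, the last holds). The fingers move at their own pace and stop on an object; "newtons" is the grip in N (left out, the last holds). Time passes only in rows, so rows that repeat a pose let the fingers close. It gives the time, the measured TCP pose, the force, the opening and the grip force at its end, in the units of the state.
- arm.read_state(): the state, without advancing time (a new reading comes with each control period).
- arm.grab_frame(name): name is "scene" or "top" or "wrist"; returns the picture (420x560x3 uint8, blue, green, red); there is no depth.
- arm.camera_info(name): a dict with "camera_matrix" (3x3 intrinsics, pixels), "rvec" (rotation vector, rad) and "tvec" (3), from world to camera coordinates, as OpenCV has them. Camera axes: x right, y down, z forward; pixel columns grow to the right and rows downward; lengths in mm; the calibration is good to about 2 mm. A picture is of the moment at which its call begins: read the wrist's pose just before it. camera_info takes no time and is no camera call; for the wrist camera it gives the pose at the moment of the call.
- arm.hand_in(): hands the job in; it is judged then, once.
The state is a dict: "clock": time; "qpos": joint angles; "joint_velocities": joint speeds; "joint_torque": joint torques, N m; "position": TCP position; "orientation": TCP orientation; "ft_force": force on the tool from outside, world axes, zero at the start; "moment": the same for the moment, N m; "finger_gap": finger opening in mm; "grasp_force": force on a finger pad.
Only numpy, scipy, OpenCV 4.12 (cv2) and the standard library are available. Lean on these libraries where they do the work, as an engineer would, in place of code of your own. Each camera call takes 0.05 s, during which the arm holds its last target. There are 200 camera calls.

## Working session

There is one attempt and no reset: what is moved stays moved. The work goes in short steps, Python scripts to look and compute and a tool call to move; the robot and the scene stay as the last step left them, time stands still between calls to the robot, and variables do not carry over. Pictures are saved under pics/ and viewed, at most 13 in all, crops included, and the job is handed in when it is done.

Besides the shell and the picture viewer there is one more tool, called as name([rows], argument=value, ...), one row to a line, values as JSON. arm_command: Moves the arm, as the interface text tells. Its arguments: {"type":"object","properties":{"motion":{"type":"array","items":{"type":"array","items":{"type":"array","items":{"type":"number"}}}},"jaw":{"type":"number"},"newtons":{"type":"number"}},"required":["motion"]}

```bash
ls; mkdir -p pics
python3 - <<'E'
from workcell import arm
import cv2,numpy as np
s=arm.read_state();print(s, arm.tip_extent)
a=arm.grab_frame("scene");b=arm.grab_frame("top")
cv2.imwrite("pics/scene0.png",a);cv2.imwrite("pics/top0.png",b)
for n in("scene","top","wrist"):
  c=arm.camera_info(n);R=cv2.Rodrigues(np.array(c["rvec"],float))[0]
  print(n,np.array(c["camera_matrix"]).tolist(),(-R.T@np.array(c["tvec"]).ravel()).round(1),R.round(3).tolist())
E
```

```text
pics
{'clock': 0.0, 'qpos': array([-1.28259227e+00,  4.91580150e-01,  1.55947529e+00, -7.98346936e-06,
        1.09171307e+00, -1.05570204e-01]), 'joint_velocities': array([ 5.50334189e-04, -6.20902461e-04,  1.73180149e-03,  6.81355608e-05,
        9.19008067e-04, -1.50493677e-03]), 'joint_torque': array([-2.27343560e-03, -6.18452239e+01, -2.61598760e+01, -2.22562162e-04,
        3.97863536e-03,  1.57872768e-05]), 'position': array([ 239.7720016 , -576.94129573,  249.70604075]), 'orientation': array([ 9.80679731e-01,  1.95619324e-01, -5.71396897e-05, -5.85155447e-04]), 'ft_force': array([0.72447409, 0.1881018 , 0.70748276]), 'moment': array([-0.02657707, -0.01755697, -0.01303517]), 'grasp_force': 0.0, 'finger_gap': 85.24958298363231} 19.0
scene [[396.5765964219571, 0.0, 285.95829603380855], [0.0, 396.5765964219571, 211.8778261232234], [0.0, 0.0, 1.0]] [1003.7    6.5  719. ] [[-0.092, 0.996, 0.018], [0.794, 0.084, -0.602], [-0.601, -0.042, -0.798]]
top [[454.05760135153054, 0.0, 276.8788213177381], [0.0, 454.05760135153054, 211.14730252327612], [0.0, 0.0, 1.0]] [ 434.9  -42.4 1263.1] [[-0.009, -1.0, -0.005], [-0.995, 0.01, -0.104], [0.104, 0.004, -0.995]]
wrist [[321.6622976742679, 0.0, 274.0720799363918], [0.0, 321.6622976742679, 211.049930070084], [0.0, 0.0, 1.0]] [ 306.2 -549.5  373.2] [[0.384, -0.923, 0.0], [-0.886, -0.368, 0.281], [-0.259, -0.108, -0.96]]
```

View pics/scene0.png

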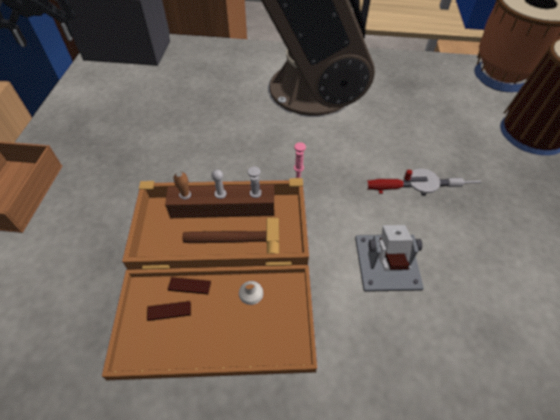

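View pics/top0.png

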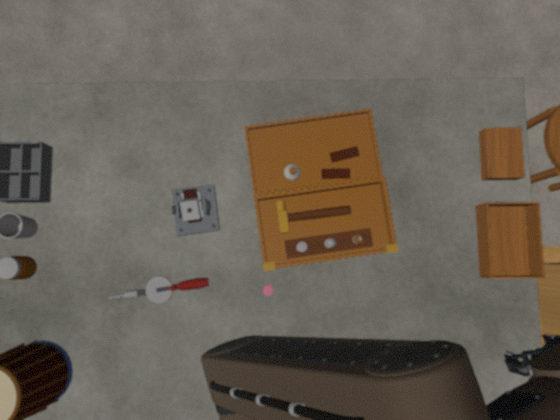

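Scene shows the look-alikes: awl at (181,183), ball-top drift at (218,180), flat-topped punch at (255,178) and the pink double at (299,155). The jig is at (392,255) and leans towards the robot. The top view shows the rack tools at (302,246), (330,243) and (357,239), and the jig at (193,210). By the description I choose (255,178); next is a close crop to check it.

```bash
cat > h.py <<'E'
import cv2,numpy as np
from workcell import arm
def cam(n):
    c=arm.camera_info(n);R=cv2.Rodrigues(np.array(c["rvec"],float))[0];t=np.array(c["tvec"],float).ravel()
    return np.array(c["camera_matrix"],float),R,t
def ray(C,p):
    K,R,t=C;d=R.T@np.linalg.solve(K,[p[0],p[1],1.]);return -R.T@t,d/np.linalg.norm(d)
def plane(C,p,z):
    o,d=ray(C,p);return o+d*(z-o[2])/d[2]
def tri(C1,p1,C2,p2):
    o1,d1=ray(C1,p1);o2,d2=ray(C2,p2)
    s=np.linalg.lstsq(np.c_[d1,-d2],o2-o1,rcond=None)[0];a=o1+s[0]*d1;b=o2+s[1]*d2
    return (a+b)/2,np.linalg.norm(a-b)
def proj(C,P):
    K,R,t=C;q=K@(R@np.asarray(P,float)+t);return q[:2]/q[2]
E
python3 - <<'E'
from h import *
a=cv2.imread("pics/scene0.png");b=cv2.imread("pics/top0.png")
f=lambda im,x,y,w,h:cv2.resize(im[y:y+h,x:x+w],(400,300),interpolation=cv2.INTER_CUBIC)
m=np.vstack([np.hstack([f(a,165,150,100,75),f(a,350,215,80,60)]),np.hstack([f(b,280,225,100,75),f(b,163,180,60,45)])])
cv2.imwrite("pics/m1.png",m)
S,T=cam("scene"),cam("top")
print(plane(S,(255,171),132),plane(T,(302,246),132))
E
```

```text
[466.44808943 -95.35626024 132.        ] [465.49184944 -99.40637389 132.        ]
```

View pics/m1.png

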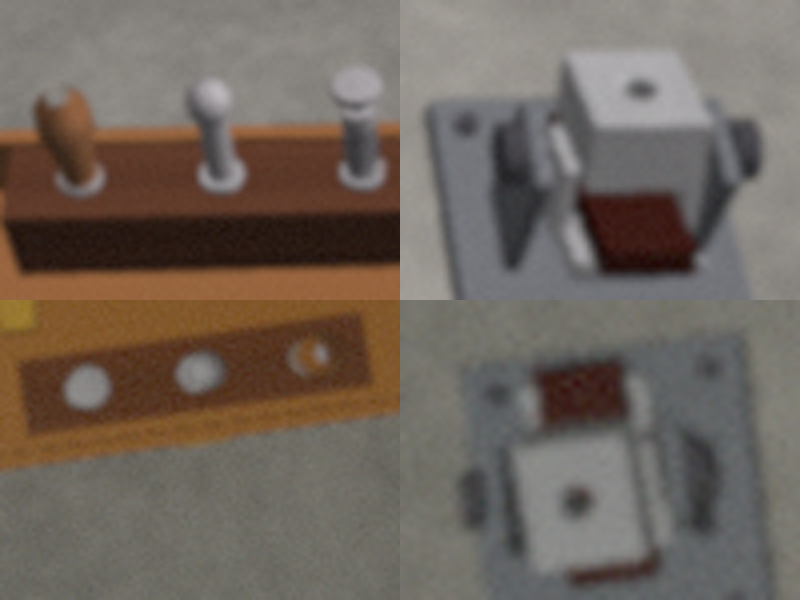

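The crop confirms the choice: the flat mushroom button is on the right-hand tool (scene px 254,172), the ball is in the middle and the awl on the left. The guide hole is at scene (398,233) and top (189.5,210).

Run:
```python
from h import *
S,T=cam("scene"),cam("top")
print(tri(S,(398,233),T,(189.5,210)), tri(S,(254,172),T,(302,246)))
f=lambda x,y:(163+(x-400)*.15,180+(y-300)*.15)
A=[plane(T,f(*p),12) for p in((462,370),(745,340))];d=A[1]-A[0];print(A,np.degrees(np.arctan2(d[1],d[0]))+90,np.linalg.norm(d))
g=[plane(T,(x/4+280,(y-300)/4+225),60) for x,y in((20,362),(362,315))];d=g[1]-g[0];print(np.degrees(np.arctan2(d[1],d[0]))+90)
```

```text
(array([562.36128305, 189.69783902,  95.45620207]), np.float64(2.3495178697666916)) (array([465.48177583, -98.6817322 , 127.65423726]), np.float64(1.9021108474941486))
[array([626.43675253, 253.57256784,  12.        ]), array([637.91863466, 135.24942838,  12.        ])] 5.542534350682203 118.87892558424547
7.266393750026836
```

arm_command([
  [[2.5,2,0,-0.5],[6.3,15.9,-0.6,-2.85],[6.3,15.9,-0.6,-2.85],[6.3,15.9,-0.6,-2.85],[6.3,15.9,-0.6,-2.85],[6.3,15.9,-0.6,-2.85],[6.3,15.9,-0.6,-2.85],[6.3,15.9,-0.6,-2.85],[6.3,15.9,-0.6,-2.85],[6.3,15.9,-0.6,-2.85],[6.3,15.9,-0.6,-2.85],[6.3,15.9,-0.6,-2.85],[6.3,15.9,-0.6,-2.85]],
], jaw=60, newtons=25)

```text
clock: 1.72
position: [428.7, -100.9, 232.3]
orientation: [0.999, 0.047, -0.0, 0.0]
ft_force: [-0.1, -0.8, -0.3]
finger_gap: 59.8
grasp_force: 0.0
```

Run:
```python
from h import *
C=cam("wrist");im=arm.grab_frame("wrist");cv2.imwrite("pics/w1.png",im);np.savez("w1.npz",K=C[0],R=C[1],t=C[2]);s=arm.read_state();print(s["position"],s["clock"])
```

```text
[ 428.70505204 -100.7914681   232.32031657] 1.775
```

arm_command([
  [[3.5,9.6,-1.3,0],[3.5,9.6,-1.3,0],[3.5,9.6,-1.3,0],[3.5,9.6,-1.3,0],[3.5,9.6,-1.3,0],[3.5,9.6,-1.3,0],[3.5,9.6,-1.3,0],[3.5,9.6,-1.3,0]],
])

```text
clock: 2.78
position: [533.7, 186.6, 193.6]
orientation: [0.999, 0.047, 0.0, 0.0]
ft_force: [0.6, 1.4, -0.6]
finger_gap: 60.1
grasp_force: 0.0
```

Run:
```python
from h import *
C=cam("wrist");im=arm.grab_frame("wrist");cv2.imwrite("pics/w2.png",im);np.savez("w2.npz",K=C[0],R=C[1],t=C[2]);s=arm.read_state();print(s["position"],s["orientation"],s["clock"])
cv2.imwrite("pics/w12.png",np.vstack([cv2.resize(cv2.imread("pics/w1.png"),(400,300)),cv2.resize(im,(400,300))]))
```

```text
[533.81805729 186.61156139 193.70178591] [9.98904144e-01 4.68026360e-02 1.52361270e-04 4.16923505e-05] 2.825
```

View pics/w12.png

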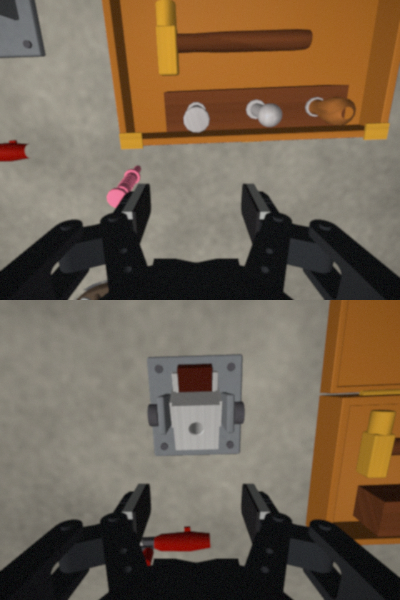

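Upper half (w1): punch button at (197,117), drift ball and awl to its right, and the pink double at (120,192). Lower half (w2): the jig is square to the view, the hole is at (195,128), the block is leaning towards the gripper and the bolts are at (153,113) and (238,112).

Run:
```python
from h import *
im=cv2.imread("pics/w2.png")
cv2.imwrite("pics/w2c.png",cv2.resize(im[70:225,200:345],None,fx=3.8,fy=3.8,interpolation=cv2.INTER_CUBIC))
```

```text
(no output)
```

View pics/w2c.png

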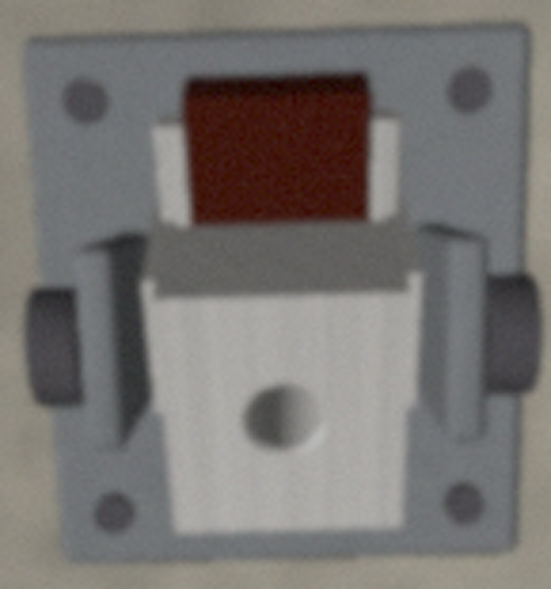

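Crop: hole at (285,416); top-face corners (155,295), (410,290), (175,532) and (403,527); base corners (27,40), (526,25), (72,560) and (516,551). I'll fit position, yaw and tilt to these points.

```bash
cat > fit.py <<'E'
from h import *
from scipy.optimize import least_squares
w=np.load("w2.npz");W=(w["K"],w["R"],w["t"])
u=lambda p:(np.array(p)+.5)/3.8-.5+[200,70]
base=[((65,60),(27,40)),((65,-60),(526,25)),((-65,60),(72,560)),((-65,-60),(516,551))]
face=[((25,22),(155,295)),((25,-22),(410,290)),((-25,22),(175,532)),((-25,-22),(403,527)),((0,0),(285,416))]
def pts(x):
    X,Y,yaw,th=x[:4];c,s=np.cos(yaw),np.sin(yaw);Rz=np.array([[c,-s,0],[s,c,0],[0,0,1]])
    ct,st=np.cos(th),np.sin(th);Rt=np.array([[ct,0,-st],[0,1,0],[st,0,ct]])
    o=np.array([X,Y,0]);g=lambda p:o+Rz@p
    return [g(np.array([*b[0],12.])) for b in base],[g(np.array([0,0,70])+Rt@np.array([*f[0],30.])) for f in face]
def res(x,parts=False):
    B,F=pts(x)
    r=[(proj(W,P)-u(b[1])) for P,b in zip(B,base)]+[(proj(W,P)-u(f[1])) for P,f in zip(F,face)]
    return np.concatenate(r)
r=least_squares(res,[575,190,.1,.3],loss="soft_l1",x_scale=[100,100,1,1])
if __name__=="__main__":
    print(r.x,np.degrees(r.x[2:]),res(r.x).reshape(-1,2).round(1).tolist())
    m=pts(r.x)[1][4];print("mouth",m)
    print(proj(cam("scene"),m),proj(cam("top"),m),"seen 398,233 189.5,210")
    w=np.load("w1.npz");W1=(w["K"],w["R"],w["t"])
    im=cv2.imread("pics/w1.png");c=im[130:195,245:305];g=cv2.cvtColor(c,cv2.COLOR_BGR2HSV)
    k=((g[...,1]<60)&(g[...,2]>110)).astype(np.uint8);n,_,st,ce=cv2.connectedComponentsWithStats(k);print(st,ce+[245,130])
    i=1+st[1:,4].argmax();p=ce[i]+[245,130];print("btn w1",plane(W1,p,132),"2view",tri(W1,p,cam("scene"),(254,172)),tri(W1,p,cam("top"),(302,246)))
E
python3 fit.py
```

```text
[5.74265320e+02 1.90086237e+02 1.20905253e-01 3.53527655e-01] [ 6.92736072 20.25564259] [[-2.5, -1.2], [2.4, -1.2], [-2.8, 2.4], [1.0, 1.6], [-0.7, 0.0], [0.6, -0.5], [0.1, 0.2], [-0.1, -0.0], [0.2, 0.7]]
mouth [563.95485771 188.83353789  98.14471735]
[397.30802986 232.82130352] [189.17720435 209.21428217] seen 398,233 189.5,210
[[   0    0   60   65 2718]
 [  12   13   37   43 1182]] [[274.4727741  160.78550405]
 [274.56260575 164.7927242 ]]
btn w1 [468.48776052 -97.56105455 132.        ] 2view (array([468.26959695, -97.38261304, 130.75647042]), np.float64(0.40489952586646805)) (array([466.13330242, -98.97451328, 117.15812417]), np.float64(2.4067965322928537))
```

Tilt is about 20.3° (0.354 rad), jig yaw 6.9°, mouth about (564,189,98) and punch axis about (466.5,-98). I'll grip at z≈92 with the jaws closing along the jig's y, so the punch can be pivoted in the jaws to match the tilt.

arm_command([
  [[-2.24,-9.53,-0.44,0.25],[-2.24,-9.53,-0.44,0.25],[-2.24,-9.53,-0.44,0.25],[-2.24,-9.53,-0.44,0.25],[-2.24,-9.53,-0.44,0.25],[-2.24,-9.53,-0.44,0.25],[-2.24,-9.53,-0.44,0.25],[-2.24,-9.53,-1.4,0.25],[-2.24,-9.53,-2.4,0.25],[-2.24,-9.53,-3.38,0.25],[-2.24,-9.53,-3.38,0.25]],
])

```text
clock: 4.2
position: [466.1, -96.9, 90.8]
orientation: [0.998, 0.061, -0.002, -0.001]
ft_force: [1.0, 0.3, 0.1]
finger_gap: 60.1
grasp_force: 0.0
```

arm_command([
  [[0,0,0,0],[0,0,0,0],[0,0,0,0],[0,0,0,0],[0,0,0,0],[0,0,0,0]],
], jaw=10, newtons=25)

```text
clock: 4.95
position: [467.0, -98.1, 92.9]
orientation: [0.998, 0.061, 0.001, 0.0]
ft_force: [-0.8, 1.6, 8.3]
finger_gap: 17.2
grasp_force: 18.8
```

arm_command([
  [[0,0,0.5,0],[0,0,0.95,0],[0,0,0.95,0],[-0.17,-0.02,0.94,0],[-0.35,-0.04,0.92,0],[-0.52,-0.06,0.88,0],[-0.69,-0.08,0.83,0],[-0.75,-0.09,0.81,0],[-0.75,-0.09,0.81,0]],
])

```text
clock: 6.08
position: [445.0, -101.0, 116.3]
orientation: [0.998, 0.061, 0.001, 0.0]
ft_force: [5.3, 2.6, 1.8]
finger_gap: 17.1
grasp_force: 20.1
```

arm_command([
  [[0,0,1.5,0],[0,0,3,0],[0,0,3,0],[0,0,3,0]],
])

```text
clock: 6.58
position: [443.5, -100.6, 205.3]
orientation: [0.998, 0.061, -0.001, -0.0]
ft_force: [0.5, 0.2, -1.8]
finger_gap: 17.3
grasp_force: 20.6
```

Run:
```python
from h import *
C=cam("wrist");im=arm.grab_frame("wrist");cv2.imwrite("pics/w3.png",im);np.savez("w3.npz",K=C[0],R=C[1],t=C[2]);s=arm.read_state();print(s["position"],s["orientation"],s["clock"],s["finger_gap"])
for d in (0,20,-30): print(proj(C,s["position"]+[0,0,d]))
cv2.imwrite("pics/w3c.png",cv2.resize(im[200:350,200:350],None,fx=3.9,fy=3.9,interpolation=cv2.INTER_CUBIC))
```

```text
[ 443.45669487 -100.58493175  204.97806588] [ 9.98157227e-01  6.06705955e-02 -1.02688580e-03 -4.18121818e-04] 6.625 17.139629980897265
[274.00696981 290.45892228]
[274.01411827 318.33202055]
[273.99931452 260.60961787]
```

View pics/w3c.png

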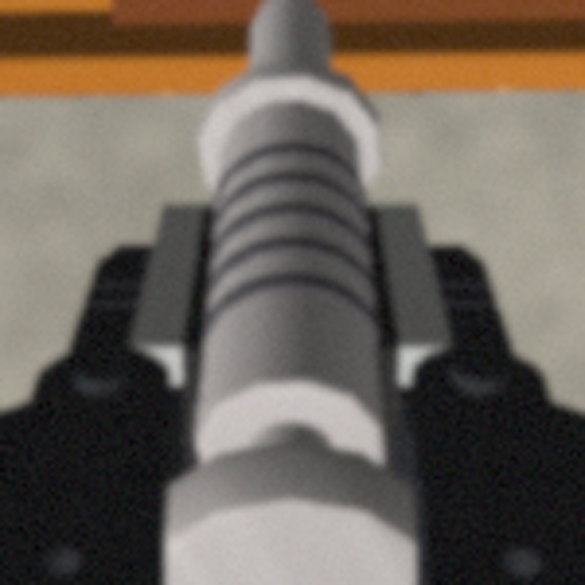

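The crop shows the punch tilted in the jaws: button at the bottom (about 290,540), collar at (290,142) and the nose running up out of the crop. Next I'll get its pixels along the axis.

Run:
```python
from h import *
im=cv2.imread("pics/w3.png");h=cv2.cvtColor(im,cv2.COLOR_BGR2HSV)
for r in range(150,226,3): print(r,h[r,266:283:4,1].tolist(),h[r,274].tolist())
m=((h[...,1]<70)&(h[...,2]>75))
for r in range(300,395,4):
  c=np.where(m[r,225:325])[0]; print(r,(c.min()+225,c.max()+225,len(c)) if len(c) else None)
cv2.imwrite("pics/w3d.png",cv2.resize(im[140:400,190:360],None,fx=2.3,fy=2.3,interpolation=cv2.INTER_CUBIC))
```

```text
150 [177, 178, 177, 167, 178] [12, 177, 125]
153 [180, 173, 177, 179, 181] [11, 177, 125]
156 [169, 166, 176, 166, 173] [10, 176, 120]
159 [176, 178, 175, 173, 185] [10, 175, 121]
162 [174, 173, 177, 178, 171] [11, 177, 121]
165 [174, 181, 177, 179, 179] [11, 177, 118]
168 [177, 171, 175, 182, 176] [11, 175, 111]
171 [181, 174, 182, 185, 179] [11, 182, 116]
174 [162, 173, 187, 172, 169] [11, 187, 113]
177 [140, 156, 165, 186, 177] [10, 165, 65]
180 [160, 143, 128, 177, 178] [10, 128, 48]
183 [162, 155, 153, 172, 174] [11, 153, 60]
186 [169, 173, 166, 179, 170] [10, 166, 97]
189 [183, 172, 171, 171, 171] [11, 171, 115]
192 [159, 177, 177, 170, 166] [11, 177, 117]
195 [174, 172, 168, 176, 177] [10, 168, 120]
198 [166, 83, 32, 112, 179] [7, 32, 103]
201 [86, 11, 12, 18, 141] [18, 12, 103]
204 [27, 10, 13, 15, 41] [12, 13, 99]
207 [8, 13, 10, 7, 17] [0, 10, 99]
210 [11, 12, 15, 6, 12] [0, 15, 99]
213 [8, 10, 11, 6, 12] [30, 11, 93]
216 [13, 9, 11, 12, 9] [23, 11, 93]
219 [9, 9, 13, 11, 11] [13, 13, 141]
222 [10, 8, 10, 8, 8] [11, 10, 200]
225 [10, 12, 8, 9, 11] [12, 8, 169]
300 (np.int64(250), np.int64(296), 47)
304 (np.int64(249), np.int64(297), 49)
308 (np.int64(249), np.int64(298), 50)
312 (np.int64(249), np.int64(298), 48)
316 (np.int64(250), np.int64(299), 50)
320 (np.int64(248), np.int64(297), 48)
324 (np.int64(243), np.int64(301), 59)
328 (np.int64(242), np.int64(304), 63)
332 (np.int64(242), np.int64(305), 64)
336 (np.int64(242), np.int64(306), 65)
340 (np.int64(241), np.int64(307), 67)
344 (np.int64(241), np.int64(307), 67)
348 (np.int64(241), np.int64(307), 67)
352 (np.int64(241), np.int64(307), 67)
356 (np.int64(242), np.int64(307), 66)
360 (np.int64(242), np.int64(306), 65)
364 (np.int64(254), np.int64(294), 41)
368 None
372 None
376 None
380 None
384 None
388 None
392 None
```

View pics/w3d.png

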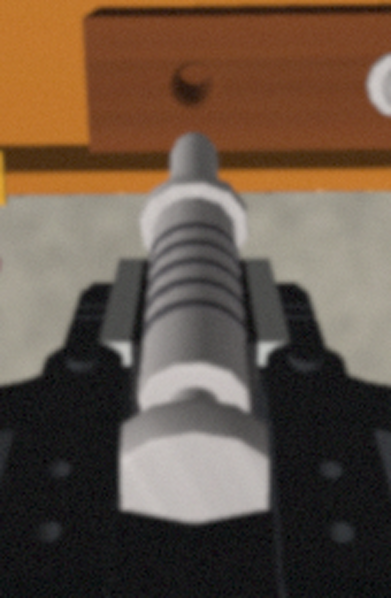

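Nose tip at row 197.5, button top face spanning rows 329–367 and 67 px wide, and collar upper edge at row 219. I'll fit the punch's in-hand tilt from these.

```bash
cat > hand.py <<'E'
from h import *
from scipy.optimize import least_squares
w=np.load("w3.npz");C=(w["K"],w["R"],w["t"]);tcp=np.array([443.46,-100.58,204.98]);yaw=2*.0607
ex=np.array([np.cos(yaw),np.sin(yaw),0]);ey=np.array([-ex[1],ex[0],0]);ez=np.array([0,0,1.])
A=np.linspace(0,2*np.pi,73)
def rim(x,s,r):
    th,a,b,y=x;ax=-np.sin(th)*ex+np.cos(th)*ez;n=np.cos(th)*ex+np.sin(th)*ez
    c=tcp+a*n+y*ey+ax*(s-67-b)   # point of axis at s=67+b is beside the TCP
    return np.array([proj(C,c+r*(np.cos(t)*n+np.sin(t)*ey)) for t in A])
def res(x):
    bt=rim(x,106,13);no=rim(x,0,5);co=np.r_[rim(x,34,12),rim(x,39,12)];g=rim(x,89,9)
    return np.array([no[:,1].min()-197.5,bt[:,1].max()-367.3,bt[:,1].min()-329,co[:,1].min()-219,np.ptp(bt[:,0])-66.5,bt[:,0].mean()-274.3,no[:,0].mean()-274.3])
for k in (0,1):
    r=least_squares(lambda x:np.r_[res(x),k*x[1]/2],[.35,0,0,0]);print(np.degrees(r.x[0]),r.x,r.fun.round(1))
x=r.x;th,a,b,y=x;ax=-np.sin(th)*ex+np.cos(th)*ez;n=np.cos(th)*ex+np.sin(th)*ez
for s in(0,34,106):print(s,(a*n+y*ey+ax*(s-67-b)).round(1))
E
python3 hand.py
```

```text
17.644350399372016 [  0.30795201 -10.01888926  17.6586195   -0.14324094] [ 0.   0.4 -0.2 -0.2 -0.5  0.1 -0.1 -0. ]
16.8858094771482 [ 0.29471297 -7.78975547 16.09166238 -0.13994593] [-0.2  1.3 -1.  -1.   1.   0.1 -0.1 -3.9]
0 [ 16.6   1.9 -81.8]
34 [  6.8   0.7 -49.2]
106 [-14.   -1.8  19.7]
```

The button renders as a coarse hexagon, so its width is only about 22.5 mm. I'll refit using the collar and grip widths instead.

```bash
python3 - <<'E'
s=open("hand.py").read()
s=s.replace("np.ptp(bt[:,0])-66.5","np.ptp(bt[:,0])-66.5/.866,np.ptp(co[:,0])-46.3,np.ptp(g[:,0])-48.3,(g[:,1].max()-319)*.7")
open("hand.py","w").write(s)
E
python3 hand.py
```

```text
14.458291046108013 [ 0.25234478 -0.98421    10.8488486  -0.12886936] [-0.7  4.  -4.2 -3.5 -4.1 -1.6 -3.7  5.8  0.1 -0.1 -0. ]
14.413633063579253 [ 0.25156535 -0.84914077 10.73612719 -0.12865032] [-0.8  4.  -4.3 -3.6 -4.  -1.6 -3.6  5.8  0.1 -0.1 -0.4]
0 [ 18.4   2.1 -75.5]
34 [ 10.    1.1 -42.6]
106 [-7.8 -1.1 27.2]
```

```bash
sed -i 's/(g\[:,1\].max()-319)\*.7/g[:,1].min()-297.4/; s/bt\[:,1\].max()-367.3,bt\[:,1\].min()-329/.5*(bt[:,1].max()-367.3),.5*(bt[:,1].min()-329)/; s/np.ptp(bt\[:,0\])-66.5\/.866/.3*(np.ptp(bt[:,0])-66.5\/.866)/' hand.py; python3 hand.py
```

```text
13.649178936629731 [ 0.23822311 -0.18517072  9.07228467 -0.12644931] [ 0.9  3.5 -1.4 -2.2 -0.8 -1.2 -3.   0.1  0.1 -0.1 -0. ]
13.631458980415116 [ 0.23791384 -0.13869876  9.02500848 -0.12636767] [ 0.9  3.5 -1.4 -2.2 -0.8 -1.2 -3.   0.1  0.1 -0.1 -0.1]
0 [ 17.7   2.  -73.9]
34 [  9.7   1.1 -40.9]
106 [-7.1 -1.  29.1]
```

The rows show the punch slid down in the jaws, so the TCP is now at s≈77–84 mm, and its tilt is somewhere around 14–18°. That is close enough to start: I'll hover the nose over the mouth and use one wrist picture to servo nose against hole.

arm_command([
  [[0.3,0.5,0.5,0],[3.31,9.56,0.5,0],[3.31,9.56,0.5,0],[3.31,9.56,0.5,0],[3.31,9.56,0.5,0],[3.31,9.56,0.5,0],[3.31,9.56,0.5,0],[3.31,9.56,0.2,0],[3.31,9.56,-0.2,0],[3.31,9.56,-0.52,0],[3.31,9.56,-0.52,0]],
])

```text
clock: 8.0
position: [543.2, 185.4, 189.7]
orientation: [0.998, 0.06, -0.001, 0.0]
ft_force: [0.3, -0.6, -1.6]
finger_gap: 17.2
grasp_force: 20.2
```

Run:
```python
from h import *
C=cam("wrist");s=arm.read_state();im=arm.grab_frame("wrist");sc=arm.grab_frame("scene");cv2.imwrite("pics/w4.png",im);cv2.imwrite("pics/s4.png",sc);np.savez("w4.npz",K=C[0],R=C[1],t=C[2]);print(s["position"],s["orientation"],s["clock"],s["finger_gap"])
S=cam("scene");
for d in((16.6,1.9,-81.8),(17.7,2,-73.9),(-14,-1.8,19.7),(-7.1,-1,29.1),(0,0,0)):print(d,proj(S,s["position"]+d),proj(C,s["position"]+d))
m=np.array([563.95,188.83,98.14]);print("mouth",proj(S,m),proj(C,m))
a=cv2.resize(im[140:310,200:350],(529,600),interpolation=cv2.INTER_CUBIC)
b=cv2.resize(sc[170:270,350:440],(270,300),interpolation=cv2.INTER_CUBIC)
o=np.zeros((600,799,3),np.uint8);o[:,:529]=a;o[:300,529:]=b;cv2.imwrite("pics/m4.png",o)
```

```text
[543.15448507 185.43556602 189.67076628] [ 9.98177524e-01  6.03401520e-02 -8.13051008e-04  1.88866722e-04] 8.0 17.177496702960774
(16.6, 1.9, -81.8) [397.58487873 228.02208099] [274.11963566 203.79992109]
(17.7, 2, -73.9) [398.70975359 226.09950724] [274.1874921  205.36381361]
(-14, -1.8, 19.7) [408.3110498  179.85563275] [274.393788   350.08234594]
(-7.1, -1, 29.1) [410.62676355 179.2351904 ] [274.56282463 352.18466521]
(0, 0, 0) [407.11820843 193.44660318] [274.08137465 290.7720547 ]
mouth [397.30535461 232.82041907] [272.67602568 193.97427009]
```

View pics/m4.png

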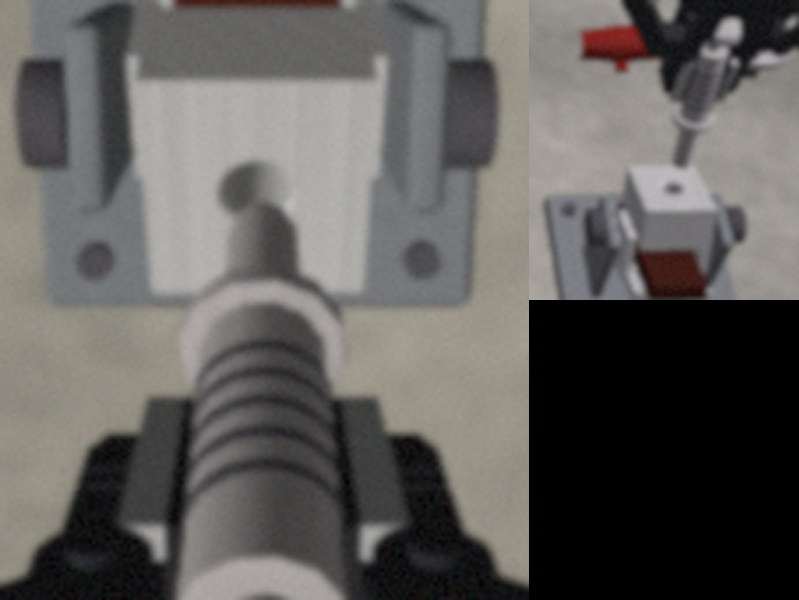

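The hole is at crop (255,188), i.e. full (272.3,193.3), as predicted. The nose tip is at (268,203) with its disc centre near full (275.5,204), not yet over the hole, and the scene inset shows the tip a little above the block. I'll take depths from the cylinder widths by edge profiles.

Run:
```python
from h import *
C=np.load("w4.npz");K=C["K"];f=K[0,0]
out={}
for nm in("w3","w4"):
  g=cv2.GaussianBlur(cv2.cvtColor(cv2.imread(f"pics/{nm}.png"),cv2.COLOR_BGR2LAB).astype(float),(0,0),1.0)
  def edges(r,l,rr):
    row=g[r-1:r+2].mean(0);d=np.linalg.norm(np.gradient(row,axis=0),axis=1)
    def pk(a,b):
      i=a+d[a:b].argmax();y0,y1,y2=d[i-1:i+2];return i+.5*(y0-y2)/(y0-2*y1+y2)
    return pk(*l),pk(*rr)
  print(nm)
  for rng,l,rr,D in((range(206,216,2),(261,271),(278,289),12),(range(240,296,4),(246,262),(288,303),18)):
    for r in rng:
      a,b=edges(r,l,rr);print(r,D,round(a,1),round(b,1),"w",round(b-a,1),"depth",round(D*f/(b-a),1))
m=np.array([563.95,188.83,98.14]);print("mouth cam",C["R"]@m+C["t"],"tcp cam",C["R"]@[543.15,185.44,189.67]+C["t"]);print(C["R"].round(3))
```

```text
w3
206 12 263.8 284.1 w 20.3 depth 190.0
208 12 263.5 284.4 w 20.9 depth 184.7
210 12 263.4 284.7 w 21.3 depth 181.2
212 12 263.3 284.7 w 21.4 depth 180.0
214 12 263.1 284.3 w 21.2 depth 182.0
240 18 250.8 291.2 w 40.4 depth 143.4
244 18 256.2 291.7 w 35.5 depth 163.2
248 18 255.0 292.6 w 37.6 depth 154.0
252 18 259.1 294.4 w 35.3 depth 164.0
256 18 254.7 297.2 w 42.4 depth 136.5
260 18 254.0 297.5 w 43.4 depth 133.3
264 18 254.1 294.2 w 40.0 depth 144.7
268 18 253.2 298.7 w 45.5 depth 127.4
272 18 253.4 294.7 w 41.4 depth 139.9
276 18 252.5 295.8 w 43.4 depth 133.5
280 18 252.2 300.4 w 48.2 depth 120.0
284 18 252.2 296.5 w 44.3 depth 130.7
288 18 251.5 301.5 w 50.1 depth 115.6
292 18 246.6 301.4 w 54.8 depth 105.7
w4
206 12 264.9 283.4 w 18.5 depth 208.5
208 12 264.3 283.6 w 19.3 depth 200.0
210 12 264.3 283.8 w 19.5 depth 198.3
212 12 264.2 283.9 w 19.7 depth 196.1
214 12 264.0 284.0 w 20.0 depth 193.4
240 18 259.5 291.3 w 31.7 depth 182.4
244 18 256.2 291.7 w 35.4 depth 163.3
248 18 254.9 292.9 w 38.0 depth 152.2
252 18 258.8 293.9 w 35.0 depth 165.3
256 18 254.8 293.5 w 38.7 depth 149.5
260 18 254.1 297.4 w 43.3 depth 133.7
264 18 254.2 294.0 w 39.9 depth 145.3
268 18 253.2 298.7 w 45.5 depth 127.3
272 18 253.5 294.7 w 41.3 depth 140.3
276 18 252.4 295.8 w 43.4 depth 133.5
280 18 252.2 300.4 w 48.3 depth 120.0
284 18 252.2 296.3 w 44.1 depth 131.2
288 18 251.5 301.6 w 50.1 depth 115.6
292 18 246.7 301.4 w 54.7 depth 105.8
mouth cam [ -0.95665523 -11.70120673 220.42117535] tcp cam [-9.39524161e-04  3.43452347e+01  1.38563464e+02]
[[ 0.121 -0.993  0.001]
 [-0.952 -0.115  0.282]
 [-0.28  -0.035 -0.959]]
```

Widths and rows together agree on: tip offset from the TCP ≈ (20,1.4,-70), in-hand tilt ≈ 12°, TCP at s≈72. I'll move the tip along its own viewing ray to about 6 mm short of the mouth.

arm_command([
  [[0.08,0.07,-0.2,0],[0.08,0.07,-0.4,0],[0.08,0.07,-0.53,0],[0.08,0.07,-0.53,0]],
])

```text
clock: 8.6
position: [545.7, 188.1, 174.3]
orientation: [0.998, 0.061, -0.0, 0.0]
ft_force: [0.4, 0.4, -1.6]
finger_gap: 16.9
grasp_force: 20.2
```

Run:
```python
from h import *
C=cam("wrist");s=arm.read_state();im=arm.grab_frame("wrist");sc=arm.grab_frame("scene");cv2.imwrite("pics/w5.png",im);cv2.imwrite("pics/s5.png",sc);print(s["position"],s["ft_force"],s["clock"])
S=cam("scene");m=np.array([563.95,188.83,98.14]);print("mouth",proj(S,m),proj(C,m),"tip",proj(C,s["position"]+[19.8,1.4,-69.8]),proj(S,s["position"]+[19.8,1.4,-69.8]))
a=cv2.resize(im[160:250,230:320],(500,500),interpolation=cv2.INTER_CUBIC)
b=cv2.resize(sc[200:260,370:425],(275,300),interpolation=cv2.INTER_CUBIC)
o=np.zeros((500,775,3),np.uint8);o[:,:500]=a;o[:300,500:]=b;cv2.imwrite("pics/m5.png",o)
```

```text
[545.67417619 188.1237229  174.32716525] [ 0.44065959  0.4345552  -1.56502282] 8.6
mouth [397.30535461 232.82041907] [276.32543239 203.93249701] tip [275.59998736 204.1245504 ] [398.55906824 231.62176464]
```

View pics/m5.png

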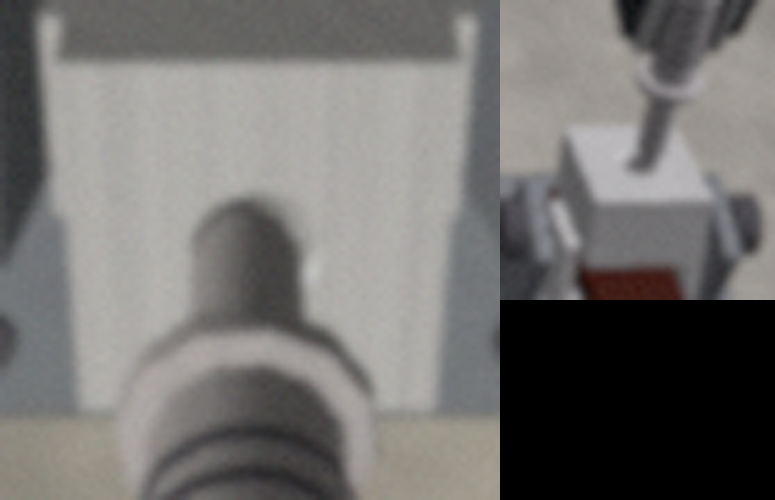

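The tip overlaps the hole in both views (wrist crop tip (248,235) against hole centre about (257,243); scene inset tip at (643,165) on the hole). It needs about 0.8 mm towards -y, then a gentle descent.

arm_command([
  [[0,-0.03,0,0],[-0.03,-0.03,-0.1,0],[0,-0.025,-0.16,0],[0.02,-0.02,-0.22,0],[0.02,-0.02,-0.22,0]],
])

```text
clock: 9.32
position: [546.4, 187.5, 167.9]
orientation: [0.998, 0.061, -0.0, 0.0]
ft_force: [-0.6, 0.8, -1.1]
finger_gap: 16.7
grasp_force: 20.2
```

Still free. I'll carry on down the hole axis (+0.342, +0.041, -0.938) for another 5 mm.

arm_command([
  [[0.02,0,-0.06,0],[0.04,0.005,-0.11,0],[0.06,0.01,-0.16,0],[0.06,0.01,-0.16,0]],
])

```text
clock: 9.82
position: [548.0, 187.8, 164.6]
orientation: [0.998, 0.061, 0.0, 0.0]
ft_force: [-6.4, -2.1, 14.0]
finger_gap: 17.1
grasp_force: 21.7
```

The contact force is along the block's normal, so the tip is probably on the +x rim. I'll back off, shift about 2 mm towards -x and retry.

arm_command([
  [[0,0,0.08,0],[-0.07,-0.01,0.08,0],[-0.07,-0.01,0.03,0],[-0.07,-0.01,-0.01,0],[-0.07,-0.01,-0.01,0]],
])

```text
clock: 10.45
position: [546.2, 187.6, 164.0]
orientation: [0.998, 0.061, 0.0, -0.0]
ft_force: [-4.6, -0.4, 11.6]
finger_gap: 17.6
grasp_force: 21.6
```

arm_command([
  [[0,0,0.06,0],[0,0,0.06,0]],
])

```text
clock: 10.7
position: [546.2, 187.5, 164.7]
orientation: [0.998, 0.061, -0.0, 0.0]
ft_force: [-0.4, 0.4, -0.9]
finger_gap: 17.5
grasp_force: 20.3
```

Run:
```python
from h import *
C=cam("wrist");s=arm.read_state();im=arm.grab_frame("wrist");sc=arm.grab_frame("scene");cv2.imwrite("pics/w6.png",im);cv2.imwrite("pics/s6.png",sc);print(s["position"],s["ft_force"],s["clock"])
S=cam("scene");m=np.array([563.95,188.83,98.14]);print("mouth",proj(S,m),proj(C,m))
a=cv2.resize(im[150:240,230:320],(500,500),interpolation=cv2.INTER_CUBIC)
b=cv2.resize(sc[200:260,370:425],(275,300),interpolation=cv2.INTER_CUBIC)
o=np.zeros((500,775,3),np.uint8);o[:,:500]=a;o[:300,500:]=b;cv2.imwrite("pics/m6.png",o)
```

```text
[546.17960105 187.5376664  164.65393274] [-0.39603725  0.44666634 -0.9474272 ] 10.7
mouth [397.30535461 232.82041907] [275.4125662  208.77407237]
```

View pics/m6.png

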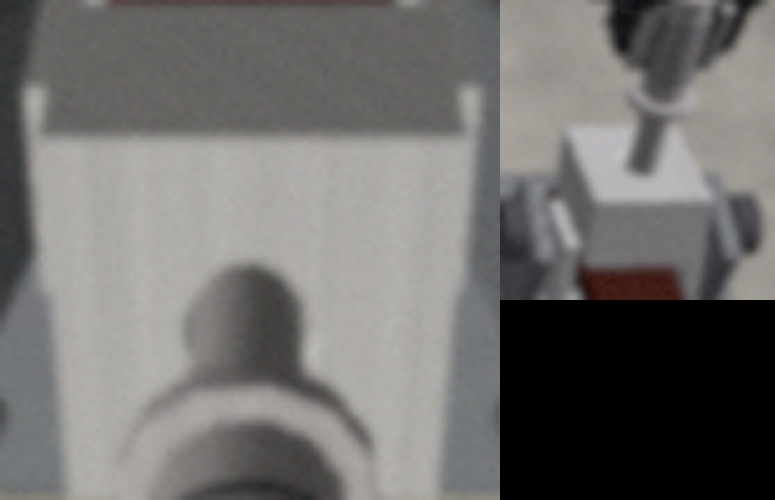

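The nose tip (centre about crop (244,301)) sits up-image of the hole centre (about (254,327), with the rim highlight at (313,350)). It has to go about 3.3 mm towards -x and 1.3 mm towards -y.

arm_command([
  [[0,0,0.04,0],[-0.11,-0.05,0.03,0],[-0.11,-0.05,-0.03,0],[-0.11,-0.05,-0.07,0],[-0.1,-0.05,-0.11,0],[-0.1,-0.05,-0.11,0]],
])

```text
clock: 11.55
position: [543.2, 186.0, 161.4]
orientation: [0.998, 0.061, -0.0, 0.0]
ft_force: [-0.5, -0.8, -2.8]
finger_gap: 17.8
grasp_force: 20.3
```

No contact 1.5 mm below the face, so the nose is entering. Continuing along the axis.

arm_command([
  [[0.02,0,-0.06,0],[0.05,0.005,-0.125,0],[0.05,0.005,-0.125,0]],
])

```text
clock: 11.92
position: [544.6, 186.2, 157.5]
orientation: [0.998, 0.061, -0.0, 0.0]
ft_force: [-0.1, -0.3, -1.4]
finger_gap: 17.4
grasp_force: 20.2
```

arm_command([
  [[0.03,0,-0.08,0],[-0.05,-0.005,-0.08,0],[-0.13,-0.015,-0.09,0],[-0.13,-0.015,-0.09,0]],
])

```text
clock: 12.42
position: [541.9, 186.0, 155.6]
orientation: [0.998, 0.061, 0.002, -0.0]
ft_force: [4.0, 1.1, -1.9]
finger_gap: 17.1
grasp_force: 20.1
```

arm_command([
  [[-0.06,-0.007,-0.01,0],[-0.12,-0.015,-0.03,0],[-0.12,-0.015,-0.03,0]],
])

```text
clock: 12.8
position: [538.2, 185.5, 154.9]
orientation: [0.998, 0.061, 0.002, -0.0]
ft_force: [4.0, 1.1, 0.4]
finger_gap: 17.5
grasp_force: 19.2
```

Steady 4 N means the punch is pivoting in the jaws as wanted, and it is now on the aligned line. Inserting along the axis.

arm_command([
  [[0.02,0,-0.06,0],[0.045,0.005,-0.125,0],[0.068,0.008,-0.188,0],[0.068,0.008,-0.188,0]],
])

```text
clock: 13.3
position: [539.3, 185.5, 148.3]
orientation: [0.998, 0.061, 0.0, 0.0]
ft_force: [4.1, 2.0, 0.8]
finger_gap: 17.3
grasp_force: 20.0
```

arm_command([
  [[0.04,0,-0.06,0],[0.065,0.005,-0.125,0],[0.085,0.008,-0.188,0],[0.11,0.01,-0.25,0],[0.11,0.01,-0.25,0]],
])

```text
clock: 13.92
position: [542.5, 185.8, 140.6]
orientation: [0.998, 0.061, -0.0, 0.0]
ft_force: [5.0, 1.6, -1.2]
finger_gap: 17.2
grasp_force: 19.5
```

arm_command([
  [[0.04,0,-0.06,0],[0.07,0.005,-0.125,0],[0.1,0.008,-0.188,0],[0.1,0.008,-0.188,0]],
])

```text
clock: 14.42
position: [545.2, 186.1, 135.0]
orientation: [0.998, 0.061, -0.0, 0.0]
ft_force: [1.1, 1.9, -0.7]
finger_gap: 17.2
grasp_force: 19.5
```

arm_command([
  [[0.02,0,-0.06,0],[0.045,0.005,-0.125,0],[0.045,0.005,-0.125,0]],
])

```text
clock: 14.8
position: [546.4, 186.3, 131.5]
orientation: [0.998, 0.061, -0.001, 0.0]
ft_force: [-1.5, 4.5, 1.5]
finger_gap: 17.2
grasp_force: 20.2
```

arm_command([
  [[0.015,0.02,-0.03,0],[0.025,0.02,-0.063,0],[0.025,0.02,-0.063,0]],
])

```text
clock: 15.18
position: [547.0, 186.7, 129.9]
orientation: [0.998, 0.061, -0.001, 0.0]
ft_force: [-3.9, 2.1, 7.1]
finger_gap: 17.2
grasp_force: 20.3
```

arm_command([
  [[0.012,0,-0.03,0],[0.012,0,-0.03,0]],
])

```text
clock: 15.42
position: [547.1, 186.8, 129.7]
orientation: [0.998, 0.061, -0.001, 0.0]
ft_force: [-8.0, 1.7, 15.4]
finger_gap: 17.6
grasp_force: 21.0
```

Run:
```python
from h import *
sc=arm.grab_frame("scene");w=arm.grab_frame("wrist");cv2.imwrite("pics/s7.png",sc);cv2.imwrite("pics/w7.png",w)
h=cv2.cvtColor(sc,cv2.COLOR_BGR2HSV)
# bright collar ring vs mouth: column/row centroid of brightest pixels near mouth
r=sc[205:250,380:420].astype(int).sum(2)//3
for y in range(0,45,2): print(205+y,r[y,8:32:2].tolist())
```

```text
205 [48, 49, 50, 34, 23, 21, 22, 37, 120, 166, 170, 160]
207 [36, 35, 39, 31, 22, 17, 33, 51, 95, 118, 122, 105]
209 [26, 20, 25, 20, 21, 34, 99, 96, 115, 144, 91, 35]
211 [27, 22, 22, 22, 21, 58, 134, 148, 158, 166, 95, 32]
213 [31, 24, 23, 27, 43, 64, 91, 103, 122, 127, 96, 97]
215 [28, 21, 32, 63, 75, 76, 88, 79, 111, 108, 69, 82]
217 [41, 24, 51, 75, 62, 66, 71, 81, 107, 90, 61, 49]
219 [53, 36, 71, 73, 57, 70, 67, 80, 102, 78, 66, 52]
221 [73, 44, 75, 68, 64, 70, 68, 84, 101, 77, 67, 97]
223 [125, 87, 75, 61, 69, 68, 70, 92, 99, 85, 119, 141]
225 [174, 154, 133, 90, 70, 71, 77, 99, 130, 134, 146, 150]
227 [186, 185, 177, 117, 70, 70, 82, 104, 160, 166, 150, 149]
229 [186, 183, 162, 106, 75, 74, 93, 132, 177, 178, 155, 148]
231 [184, 180, 145, 130, 93, 89, 117, 156, 180, 181, 167, 153]
233 [183, 184, 142, 127, 130, 123, 144, 164, 178, 180, 178, 159]
235 [176, 185, 175, 140, 118, 119, 139, 159, 180, 182, 180, 156]
237 [159, 183, 184, 179, 176, 167, 174, 183, 185, 183, 182, 174]
239 [132, 173, 175, 174, 173, 176, 175, 176, 170, 169, 166, 167]
241 [100, 119, 121, 121, 120, 122, 122, 122, 121, 121, 120, 120]
243 [99, 115, 113, 114, 116, 114, 113, 112, 114, 113, 112, 110]
245 [103, 114, 114, 114, 114, 113, 113, 115, 113, 115, 116, 113]
247 [105, 115, 114, 111, 114, 116, 111, 114, 114, 116, 116, 106]
249 [108, 113, 114, 113, 113, 113, 114, 115, 115, 114, 115, 103]
```

Force rises stiffly along the block normal and the collar's lower edge is at the expected scene row (about 236), so the punch is home. I'll unload and release.

arm_command([
  [[-0.01,0,0.03,0],[-0.01,0,0.03,0]],
])

```text
clock: 15.78
position: [547.1, 186.7, 129.8]
orientation: [0.998, 0.061, -0.001, 0.0]
ft_force: [-5.7, 0.6, 7.6]
finger_gap: 17.6
grasp_force: 20.3
```

arm_command([
  [[0,0,0,0],[0,0,0,0],[0,0,0,0],[0,0,0,0],[0,0,0,0]],
], jaw=60)

```text
clock: 16.4
position: [547.6, 186.8, 129.7]
orientation: [0.998, 0.061, -0.0, 0.0]
ft_force: [0.3, -0.1, 0.8]
finger_gap: 59.9
grasp_force: 0.0
```

arm_command([
  [[0,0,1,0],[0,0,2,0],[0,0,3,0],[-1.0,-0.12,3,0],[-1.0,-0.12,3,0],[-1.0,-0.12,3,0]],
])

```text
clock: 17.15
position: [518.1, 183.3, 219.9]
orientation: [0.998, 0.061, 0.0, 0.0]
ft_force: [-0.1, -0.3, 0.4]
finger_gap: 59.9
grasp_force: 0.0
```

Run:
```python
from h import *
C=cam("wrist");s=arm.read_state();im=arm.grab_frame("wrist");sc=arm.grab_frame("scene");cv2.imwrite("pics/w8.png",im);cv2.imwrite("pics/s8.png",sc);np.savez("w8.npz",K=C[0],R=C[1],t=C[2]);print(s["position"],s["ft_force"],s["clock"])
S=cam("scene");m=np.array([563.95,188.83,98.14]);ax=np.array([-.344*.993,-.344*.12,.939])
for d in(0,5,72):print(d,"scene",proj(S,m+d*ax),"wrist",proj(C,m+d*ax))
a=cv2.resize(im[150:310,190:350],(560,560),interpolation=cv2.INTER_CUBIC)
b=cv2.resize(sc[170:260,370:430],(240,360),interpolation=cv2.INTER_CUBIC)
o=np.zeros((560,800,3),np.uint8);o[:,:560]=a;o[:360,560:]=b;cv2.imwrite("pics/m8.png",o)
```

```text
[518.07083449 183.27363845 219.85019728] [-0.06413553 -0.28195867  0.3893599 ] 17.15
0 scene [397.30535461 232.82041907] wrist [274.01942117 152.54007008]
5 scene [397.72680927 230.67465373] wrist [274.02073855 155.55538616]
72 scene [403.68380008 200.3456388 ] wrist [274.04393637 208.6523153 ]
```

View pics/m8.png

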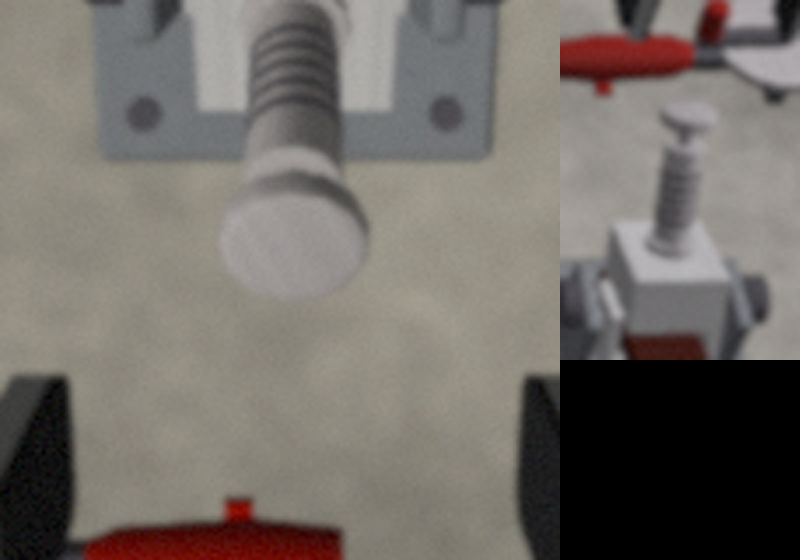

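The punch stands seated in the guide with the collar flush on the block. The button centre is at wrist crop (293,240), i.e. full (273.7,218.6), and at scene (402.3,198). Now I'll triangulate it for the press.

Run:
```python
from h import *
w=np.load("w8.npz");W=(w["K"],w["R"],w["t"])
print(tri(W,(273.7,218.6),cam("scene"),(402.3,198)))
m=np.array([563.95,188.83,98.14])
for th in(.354,.38,.4,.42,.44):
  ax=np.array([-np.sin(th)*.993,-np.sin(th)*.12,np.cos(th)]);p=m+72*ax;print(th,p.round(1),proj(W,p),proj(cam("scene"),p))
```

```text
(array([532.38488677, 184.89900441, 163.35799613]), np.float64(0.824867849527357))
0.354 [539.2 185.8 165.7] [274.043349   208.93800155] [403.6516336  200.28787065]
0.38 [537.4 185.6 165. ] [274.03799929 211.52987398] [403.35683343 199.76369087]
0.4 [536.1 185.5 164.5] [274.03391767 213.46674766] [403.12802429 199.37801966]
0.42 [534.8 185.3 163.9] [274.02986816 215.35332955] [402.89756735 199.00771324]
0.44 [533.5 185.1 163.3] [274.02585331 217.18894328] [402.66557681 198.65286094]
```

Button centre ≈ (533.5,185,163.5). I'll close the jaws and bring the fingertips' +x edge over the button centre, about 8 mm back along the axis.

arm_command([
  [[0,0,0,0],[0,0,0,0],[0,0,0,0],[0,0,0,0],[0,0,0,0],[0,0,0,0],[0,0,0,0],[0.12,0.01,-0.5,0],[0.12,0.01,-0.95,0],[0.12,0.01,-0.95,0]],
], jaw=0)

```text
clock: 18.5
position: [520.7, 183.3, 189.6]
orientation: [0.998, 0.061, -0.001, 0.0]
ft_force: [-0.7, -0.5, 0.4]
finger_gap: -0.2
grasp_force: 0.0
```

arm_command([
  [[0.04,0,-0.1,0],[0.07,0.01,-0.18,0],[0.07,0.01,-0.18,0]],
])

```text
clock: 18.88
position: [523.4, 183.8, 185.9]
orientation: [0.998, 0.061, 0.0, 0.0]
ft_force: [-0.5, 0.5, -0.5]
finger_gap: -0.1
grasp_force: 0.0
```

Pressing down the axis in 1.5–3 mm steps.

arm_command([
  [[0.02,0,-0.05,0],[0.035,0.004,-0.093,0],[0.035,0.004,-0.093,0]],
])

```text
clock: 19.25
position: [524.4, 183.9, 183.1]
orientation: [0.998, 0.061, 0.0, 0.0]
ft_force: [-0.4, 0.2, 0.9]
finger_gap: 0.1
grasp_force: 0.1
```

arm_command([
  [[0.02,0,-0.05,0],[0.025,0.003,-0.062,0],[0.025,0.003,-0.062,0]],
])

```text
clock: 19.62
position: [525.2, 184.0, 181.3]
orientation: [0.998, 0.061, 0.0, 0.0]
ft_force: [-1.0, 0.8, 4.1]
finger_gap: -0.2
grasp_force: 2.0
```

arm_command([
  [[0.02,0,-0.05,0],[0.04,0.005,-0.1,0],[0.06,0.007,-0.155,0],[0.06,0.007,-0.155,0]],
])

```text
clock: 20.12
position: [527.1, 184.3, 176.7]
orientation: [0.998, 0.061, 0.0, 0.0]
ft_force: [-2.1, -0.8, 7.7]
finger_gap: 0.2
grasp_force: 3.8
```

arm_command([
  [[0.012,0,-0.03,0],[0.02,0.002,-0.05,0],[0.02,0.002,-0.05,0]],
])

```text
clock: 20.5
position: [527.7, 184.3, 175.4]
orientation: [0.998, 0.061, 0.0, -0.0]
ft_force: [-2.4, 0.3, 9.0]
finger_gap: -0.1
grasp_force: 4.4
```

Spring law holds, about 9 N. I need to see the stop, so I'm adding 0.7 mm steps.

arm_command([
  [[0.008,0.001,-0.022,0],[0.008,0.001,-0.022,0],[0.008,0.001,-0.022,0]],
])

```text
clock: 20.88
position: [528.0, 184.4, 175.2]
orientation: [0.998, 0.061, 0.001, -0.0]
ft_force: [-3.1, -0.0, 12.5]
finger_gap: 0.1
grasp_force: 6.2
```

arm_command([
  [[0.008,0.001,-0.022,0],[0.008,0.001,-0.022,0],[0.008,0.001,-0.022,0]],
])

```text
clock: 21.25
position: [528.3, 184.5, 175.0]
orientation: [0.998, 0.061, 0.001, -0.0]
ft_force: [-4.9, -0.5, 16.0]
finger_gap: 0.2
grasp_force: 8.9
```

Stiff rise past 9 N: the button is at its stop. I'll back off along the axis and move clear.

arm_command([
  [[-0.06,-0.007,0.15,0],[-0.12,-0.014,0.3,0],[-0.24,-0.03,0.6,0],[-0.3,-0.04,1.5,0],[-0.3,-0.04,2.8,0],[-0.3,-0.04,2.8,0],[-0.3,-0.04,2.8,0],[-0.3,-0.04,2.8,0]],
])

```text
clock: 22.25
position: [518.6, 183.0, 256.7]
orientation: [0.998, 0.061, -0.001, 0.0]
ft_force: [0.2, 0.2, -0.1]
finger_gap: -0.2
grasp_force: 0.0
```

Run:
```python
from h import *
s=arm.read_state();sc=arm.grab_frame("scene");print(s["clock"],s["ft_force"],s["position"])
cv2.imwrite("pics/s9.png",sc);a=cv2.imread("pics/s8.png")
d=cv2.absdiff(cv2.GaussianBlur(a,(0,0),1),cv2.GaussianBlur(sc,(0,0),1)).max(2)
print("button",d[190:206,392:412].max(),d[190:206,392:412].mean(),"body/jig",d[206:290,350:430].max(),d[206:290,350:430].mean())
t=[float(np.abs(cv2.warpAffine(sc,np.float32([[1,0,0],[0,1,k]]),(560,420))[193:210,392:412].astype(float)-a[193:210,392:412]).mean().round(1)) for k in(-3,-2,-1,0,1,2,3)];print(t)
```

```text
22.25 [ 0.18350264  0.17405513 -0.08005624] [518.64490524 183.03683166 256.6935334 ]
button 4 1.625 body/jig 6 1.6791666666666667
[15.6, 11.3, 6.0, 2.0, 7.3, 12.0, 15.5]
```

The punch, button and jig look the same in the scene as before the press, so the button is back up and nothing has moved. Handing in.

```bash
python3 -c "
from workcell import arm
print(arm.hand_in())"
```

```text
the job is handed in; nothing more can be done
None
```

The marking punch stands fully home in the tilted guide, its button was pressed to its stop (about 16 N) and sprang back, and the job is handed in at about 22 s; the hand-in returned no verdict.

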